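# Find the unlatched valve hatch and push it open

### The job

The fitter left one of the four identical hatches on the steam manifold box unlatched: with closed fingertips, press gently on the black strip at the near edge of one hatch after another, without forcing a latched one, until you find the hatch that rocks. Push that hatch's near edge on down, as far as it will go or nearly so, so that the hatch stands wide open above its valve, and leave it standing open with the other three shut. Do not grasp anything, and do not shift the wrench, the brass fitting or the other things lying about.

Things in the scene. Friction and masses are not known exactly. Their poses are not given: they have to be found in the camera images.
- manifold: steam manifold box, fixed: white steel box 190 (x) x 590 (y) x 110 mm high, blue deck; origin at the centre of its underside on the bench, z up, -x side towards the robot. Four identical hatches lie flush in the deck at y = +168, +56, -56, -168 mm, x = 0; the 75 mm of deck beyond the outer hatches is solid
- deck (a point): middle of the deck, on the top face (110 mm up). Each hatch is a bare metal plate 140 (x) x 100 (y) x 5 mm, top flush with the deck, on a stiff axle along y through the plate's middle, with 1.5 mm gaps at its near and far edges. Under the near half of each opening the space is clear for 75 mm down
- hatch_a (a joint): hatch a (first, counted from the robot's left (+y end of the box)): tilt about its axle, rad. 0 = shut, flush; grows as the near edge (robot side) goes down and the far edge up; 0.92 = open stop. A latched one gives 1.5 mm at its strip (0.03), then meets a sprung catch (about 8 N per mm); the unlatched one turns under about 3 N on its strip and stays where it is left
- hatch_a_strip (a point): middle of the black rubber press strip (16 x 70 mm) on top of hatch a, flush with its top face, 52 mm from the axle towards the robot, 18 mm from the near edge; it tilts with the hatch. Axes as the box's when shut
- hatch_b (a joint): hatch b (second from the left): tilt about its axle, rad. 0 = shut, flush; grows as the near edge (robot side) goes down and the far edge up; 0.92 = open stop. A latched one gives 1.5 mm at its strip (0.03), then meets a sprung catch (about 8 N per mm); the unlatched one turns under about 3 N on its strip and stays where it is left
- hatch_b_strip (a point): middle of the black rubber press strip (16 x 70 mm) on top of hatch b, flush with its top face, 52 mm from the axle towards the robot, 18 mm from the near edge; it tilts with the hatch. Axes as the box's when shut
- hatch_c (a joint): hatch c (third from the left): tilt about its axle, rad. 0 = shut, flush; grows as the near edge (robot side) goes down and the far edge up; 0.92 = open stop. A latched one gives 1.5 mm at its strip (0.03), then meets a sprung catch (about 8 N per mm); the unlatched one turns under about 3 N on its strip and stays where it is left
- hatch_c_strip (a point): middle of the black rubber press strip (16 x 70 mm) on top of hatch c, flush with its top face, 52 mm from the axle towards the robot, 18 mm from the near edge; it tilts with the hatch. Axes as the box's when shut
- hatch_d (a joint): hatch d (fourth, at the robot's right (-y end)): tilt about its axle, rad. 0 = shut, flush; grows as the near edge (robot side) goes down and the far edge up; 0.92 = open stop. A latched one gives 1.5 mm at its strip (0.03), then meets a sprung catch (about 8 N per mm); the unlatched one turns under about 3 N on its strip and stays where it is left
- hatch_d_strip (a point): middle of the black rubber press strip (16 x 70 mm) on top of hatch d, flush with its top face, 52 mm from the axle towards the robot, 18 mm from the near edge; it tilts with the hatch. Axes as the box's when shut
- wrench: bystander: steel open-ended wrench 150 mm long, lying on one solid end of the deck; origin under its middle
- fitting: bystander: brass hose fitting, 30 mm across, 28 mm high, standing on the other solid end of the deck; origin at its foot
- cone_navy: bystander: navy thread cone, 68 mm across, 120 mm high, on the bench beyond the box; origin at its foot
- cone_taupe: bystander: grey-brown thread cone, 68 mm across, 120 mm high, on the bench beyond the box; origin at its foot
- sprayer: bystander: clear water sprayer with a blue head, 68 mm across, 190 mm high, beside the box; origin at its foot
- clapper: bystander: wooden pressing clapper 200 x 70 x 45 mm lying on the left, origin under its middle
- brush: bystander: dusting brush with a wooden handle, 200 mm long, lying on the right; origin under its middle
- pin_dish: bystander: green pin dish 90 mm across, 28 mm high, beside the box; origin at its foot

How it is judged:
By the outcome, as a careful person would: the job done as asked, in the order asked, and still so for the second after the job is handed in, with the robot touching nothing.
It also fails if it takes over 48 s, if anything falls off the work surface, if the arm or the gripper's body presses on something with over 40 N, if the wrist force passes 120 N, or if a joint passes its speed limit or range.

### The arm

A 7-joint arm with a two-finger parallel gripper is mounted at the origin on the work surface. World frame = base frame: x ahead of the robot, y to its left, z up, the work surface at z = 0. Lengths are in m, angles in degrees, forces in N, time in s.
With the tool pointing down it reaches from about 0.425 to 0.875 m from the base axis. Payload 4.7 kg.
Tool frame: the origin (TCP) lies at the very end of the fingers, on their centre line; the grasp point (between the pads) lies 19 mm behind it; z points along the fingers, y is the direction in which the jaws open and shut (so a half turn about z gives the same grasp; the last joint's range is limited). The gripper opens to 87 mm and grips with 3 to 60 N. Pads are 19 mm wide; open, the fingers measure 117 mm over their backs; the gripper's body (75 mm by 190 mm) begins 51 mm behind the grasp point.
Start: joints at [-63.707, 18.392, -4.016, 83.108, 1.295, 78.541, -3.26], TCP at [0.28, 0.587, 0.223] pointing down, gripper open.
Joint ranges: [-163.93, 163.93], [-17.29, 119.83], [-79.2, 71.16], [3.27, 140.29], [-89.18, 269.18], [5.43, 117.66], [-154.24, 154.24]. Speed limits (degrees/s): [147.25, 147.25, 180, 180, 180, 180, 180].

### API

Orientations are given as [roll, pitch, yaw] about the fixed x, y, z axes, in that order (R = Rz(yaw) Ry(pitch) Rx(roll)).
In Python, from cell import monitor, read_camera, camera_info, env, look_for gives the robot as it stands.
- The arm moves only by the tool servo_tool, never from a script. Its argument "commands" is one flat list of numbers, 6 for each row, row after row: the shift along the tool's x, y, z in mm, then the turn, a rotation vector about the tool's x, y, z in degrees. A call has 1 to 10 rows; each row shifts and turns the commanded pose from where the row before left it, along the tool's axes as they then stand; what a row does not reach is not made up. A row lasts 1/10 s, in which the tool goes at most 50 mm and 8.59 degrees, less where a joint would pass 70% of its speed; a pose out of reach is approached as far as the arm can. A call is refused whole if a number of a shift passes 50 or a number of a turn 8.59, either way. A call with a gripper value outside its range is refused whole. "jaw" is the finger opening in mm, from 0 to 87, set as the call begins (left out, the last holds). The fingers move at their own pace and stop on an object; "newtons" is the grip in N (left out, the last holds). Time passes only in rows, so rows that do not move let the fingers close. It gives the time, the measured TCP pose, the force and the opening at its end, in the units of the state.
- monitor.get_obs(): the state, without advancing time (a new reading comes with each control period).
- read_camera(name): name is "scene" or "side" or "wrist"; returns (picture, depth): 480x640x3 uint8, red, green, blue; 480x640 float32, m along the optical axis (not along the pixel's ray), 0 where there is no reading.
- camera_info(name): a dict with "camera_matrix" (3x3 intrinsics, pixels), "R" (3x3) and "t" (3): a world point X has camera coordinates R X + t; the wrist camera has in their place "T_tool_cam" (4x4, takes a point from camera to tool coordinates, whose origin is the TCP and whose axes are the flange's). Camera axes: x right, y down, z forward; pixel columns grow to the right and rows downward; lengths in m; the calibration is good to about 2 mm. A picture is of the moment at which its call begins: read the wrist's pose just before it. camera_info takes no time and is no camera call.
- env.sign_off(): hands the job in, once; it reports no verdict.
Trained networks look in the newest picture that a camera, given by its name, has taken for a name from the list of things; names that differ only in an ending like _2 or _b are one class to them, and where a whole thing is asked for, a point or a joint stands for the part that bears it (a point fixed in the world has none). Each returns a list of dicts, best first, with "conf" (0 to 1); they miss things now and then, are a little off and sometimes report something else, mostly with a low value. They report only what shows in the picture. A call takes as long as a camera call.
- look_for(camera, label): "box" ([left, top, width, height] in pixels, round what is visible of it).
The state is a dict: "time_s": time; "qpos": joint angles; "joint_velocities": joint speeds; "effort": joint torques, N m; "tool_pos": TCP position; "tool_rot": TCP orientation; "force": force on the tool from outside, world axes, zero at the start; "wrist_torque": the same for the moment, N m; "grip_width": finger opening in m.
Only numpy, scipy, OpenCV 4.12 (cv2) and the standard library are available. Lean on these libraries where they do the work, as an engineer would, in place of code of your own. Each camera call takes 0.05 s, during which the arm holds its last target.

## Working session

There is one attempt and no reset: what is moved stays moved. The work goes in short steps, Python scripts to look and compute and a tool call to move; the robot and the scene stay as the last step left them, time stands still between calls to the robot, and variables do not carry over. Pictures are saved under pics/ and viewed, and the job is handed in when it is done.

Besides the shell and the picture viewer there is one more tool, called as a command line: name --argument value ..., lists and objects as JSON in quotes. servo_tool: Moves the arm, as the interface text tells. Its arguments: {"type":"object","properties":{"commands":{"type":"array","items":{"type":"number"}},"jaw":{"type":"number"},"newtons":{"type":"number"}},"required":["commands"]}

```bash
mkdir -p pics; ls; cat > h.py <<'E'
import numpy as np, cv2
from cell import monitor, read_camera, camera_info, env, look_for
E
python3 - <<'E'
from h import *
o=monitor.get_obs(); print({k:np.round(v,3) for k,v in o.items()})
for n in ("scene","side"):
    im,d=read_camera(n); cv2.imwrite(f"pics/{n}0.png",im[:,:,::-1]); np.save(f"{n}0.npy",d)
    ci=camera_info(n); print(n,ci)
    for l in ("hatch_a_strip","manifold","wrench","fitting"):
        print(l,[(np.round(q["conf"],2),np.round(q["box"])) for q in look_for(n,l)][:6])
E
```

```text
pics
{'time_s': np.float64(0.0), 'qpos': array([-63.707,  18.439,  -4.015,  83.174,   1.297,  78.538,  -3.259]), 'joint_velocities': array([-0.077, -0.026, -0.005,  0.024, -0.083,  0.079, -0.053]), 'effort': array([-0.0000e+00, -4.9129e+01, -4.0400e-01, -3.1253e+01, -6.4000e-02,
        4.4000e-02,  0.0000e+00]), 'tool_pos': array([0.28 , 0.586, 0.221]), 'tool_rot': array([-1.79894e+02,  8.00000e-03,  1.54518e+02]), 'force': array([0.029, 0.647, 0.47 ]), 'wrist_torque': array([ 0.036, -0.011, -0.01 ]), 'grip_width': np.float64(0.087)}
scene {'camera_matrix': array([[440.18857544,   0.        , 322.07488404],
       [  0.        , 440.18857544, 243.7099214 ],
       [  0.        ,   0.        ,   1.        ]]), 'R': array([[ 0.42812674,  0.90368548,  0.00774873],
       [ 0.60297146, -0.27925385, -0.74729024],
       [-0.67315148,  0.3246072 , -0.66445259]]), 't': array([-0.26656417, -0.31746673,  1.79766874])}
hatch_a_strip [(np.float64(0.57), array([366., 197.,  44.,  30.]))]
manifold [(np.float64(0.84), array([233., 190., 205.,  98.]))]
wrench [(np.float64(0.45), array([402., 189.,
[... 225 characters left out ...]
, 552.35980747, 246.31767882],
       [  0.        ,   0.        ,   1.        ]]), 'R': array([[ 0.69693487, -0.71699389, -0.01419659],
       [-0.52461859, -0.49624484, -0.69174879],
       [ 0.48893468,  0.48955165, -0.72199866]]), 't': array([-0.4320487 ,  0.38625736,  1.02470184])}
hatch_a_strip [(np.float64(0.78), array([202., 181.,  68.,  42.])), (np.float64(0.24), array([430., 397.,  65.,  83.]))]
manifold [(np.float64(0.85), array([178., 159., 223., 217.]))]
wrench [(np.float64(0.74), array([191., 165.,  55.,  33.])), (np.float64(0.66), array([353., 221.,  21.,  44.])), (np.float64(0.33), array([427., 399.,  70.,  81.]))]
fitting [(np.float64(0.38), array([203., 176.,  71.,  46.]))]
```

View pics/scene0.png

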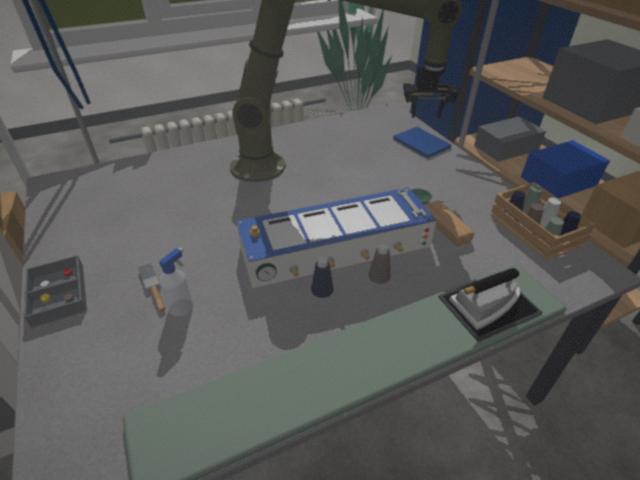

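View pics/side0.png

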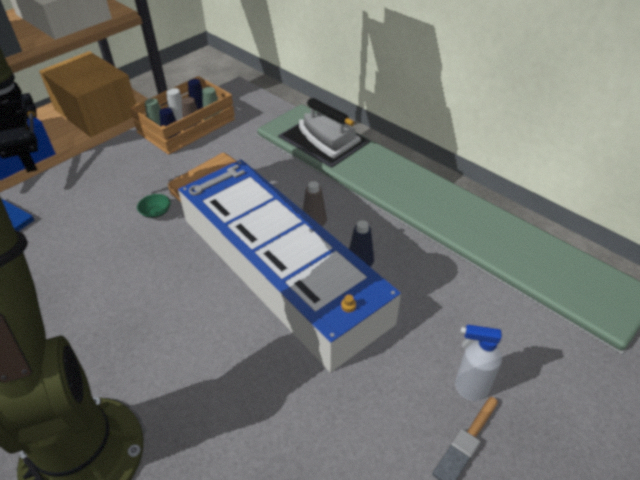

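The side view shows the strips at about (220,207), (247,233), (275,260) and (308,291). The wrench lies on the left end of the deck and the fitting stands on the right end at (349,302). Next I'll fit the box pose from depth.

```bash
cat >> h.py <<'E'
def cloud(n,d):
    ci=camera_info(n);K=ci["camera_matrix"]
    v,u=np.mgrid[:480,:640]
    P=np.stack([(u-K[0,2])/K[0,0]*d,(v-K[1,2])/K[1,1]*d,d],-1)
    return (P-ci["t"])@ci["R"]
E
python3 - <<'E'
from h import *
for n in ("scene","side"):
    im=cv2.imread(f"pics/{n}0.png"); d=np.load(f"{n}0.npy"); W=cloud(n,d)
    m=(d>0)&(abs(W[...,2]-.11)<.012)&(W[...,0]>.35)&(W[...,0]<.95)&(abs(W[...,1])<.55)
    k,l,s,c=cv2.connectedComponentsWithStats(m.astype(np.uint8)); i=1+np.argmax(s[1:,4]); m=l==i
    P=W[m]; r=cv2.minAreaRect((P[:,:2]*1000).astype(np.float32)); print(n,s[i],r,np.median(P[:,2]))
    # strips: dark pixels in deck
    g=im.max(2); dk=m&(g<60); k,l,s,c=cv2.connectedComponentsWithStats(dk.astype(np.uint8))
    for j in range(1,k):
        if s[j,4]>15: print(s[j],c[j].round(1),np.median(W[l==j],0).round(4))
    # plane heights of each hatch region
big=cv2.resize(cv2.imread("pics/side0.png")[150:380,170:410],None,fx=2.5,fy=2.5,interpolation=cv2.INTER_CUBIC); cv2.imwrite("pics/crop.png",big)
E
```

```text
scene [ 237  187  200   78 7853] ((573.5567626953125, 72.77157592773438), (592.9957275390625, 200.52835083007812), 82.98961639404297) 0.11003416558522582
[270 219  19   5  31] [278.7 220.5] [ 0.5027 -0.0912  0.1112]
side [  178   160   223   186 16310] ((571.038330078125, 70.48234558105469), (596.666015625, 194.59548950195312), 83.47142791748047) 0.11037390541147246
[212 201  16  14  57] [219.2 207. ] [0.5393 0.2453 0.1117]
[238 226  16  15  64] [245.5 232.4] [0.5255 0.1319 0.1112]
[266 252  18  17  81] [274.7 260.4] [0.5127 0.0171 0.111 ]
[296 282  23  20 141] [307.2 291.4] [ 0.5    -0.0939  0.1115]
```

View pics/crop.png

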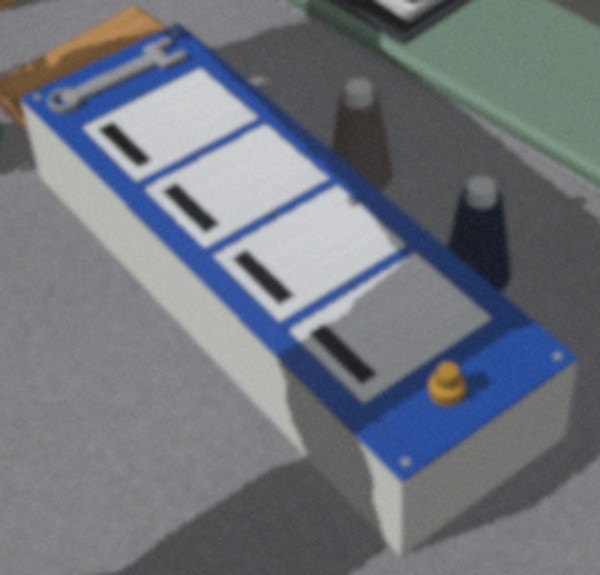

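servo_tool --commands '[0, 0, 0, 0, 0, -6.3, 0, 0, 0, 0, 0, -6.3, 0, 0, 0, 0, 0, -6.3]' --jaw 0

```text
time_s: 0.8
tool_pos: [0.2797, 0.5868, 0.2226]
tool_rot: [180.0, 0.0, 173.7]
force: [-0.2, 0.4, 0.4]
grip_width: 0.0708
```

servo_tool --commands '[-29, -31, 4, 0, 0, 0, -29, -31, 4, 0, 0, 0, -29, -31, 4, 0, 0, 0, -29, -31, 4, 0, 0, 0, -29, -31, 4, 0, 0, 0, -29, -31, 4, 0, 0, 0, -29, -31, 4, 0, 0, 0, -29, -31, 4, 0, 0, 0, -29, -31, 4, 0, 0, 0, 0, 0, 0, 0, 0, 0]'

```text
time_s: 1.8
tool_pos: [0.5113, 0.2718, 0.1863]
tool_rot: [-179.8, 0.1, 172.8]
force: [-0.9, 0.3, -0.2]
grip_width: 0.0014
```

```bash
python3 - <<'E'
from h import *
from scipy.spatial.transform import Rotation as R
o=monitor.get_obs(); print(o["tool_pos"],o["tool_rot"],o["grip_width"])
im,d=read_camera("wrist"); cv2.imwrite("pics/w1.png",im[:,:,::-1]); ci=camera_info("wrist")
K=ci["camera_matrix"];T=ci["T_tool_cam"]; print(T.round(3))
T2=np.eye(4);T2[:3,:3]=R.from_euler("xyz",o["tool_rot"],degrees=True).as_matrix();T2[:3,3]=o["tool_pos"]
v,u=np.mgrid[:480,:640]
P=np.stack([(u-K[0,2])/K[0,0]*d,(v-K[1,2])/K[1,1]*d,d,np.ones_like(d)],-1)@(T2@T).T
W=P[...,:3]; m=(d>0)&(abs(W[...,2]-.11)<.012)&(im.max(2)<60)
k,l,s,c=cv2.connectedComponentsWithStats(m.astype(np.uint8))
for j in range(1,k):
    if s[j,4]>200: print(s[j],c[j].round(1),np.median(W[l==j],0).round(4),W[l==j].mean(0).round(4))
np.save("w1.npy",W)
im,d=read_camera("side"); cv2.imwrite("pics/s1.png",im[:,:,::-1])
E
```

```text
[0.51133207 0.27179286 0.18626321] [-1.79786661e+02  1.43953277e-01  1.72777288e+02] 0.0014415832755119327
[[ 0.002 -0.954 -0.3    0.083]
 [ 1.     0.002  0.    -0.   ]
 [ 0.    -0.3    0.954 -0.163]
 [ 0.     0.     0.     1.   ]]
[  69  281  102   19 1861] [120. 290.] [0.5275 0.1305 0.1112] [0.5276 0.1304 0.1112]
[ 233  280   68   20 1304] [266.5 289.4] [0.5394 0.2299 0.1112] [0.5394 0.2299 0.1112]
```

View pics/w1.png

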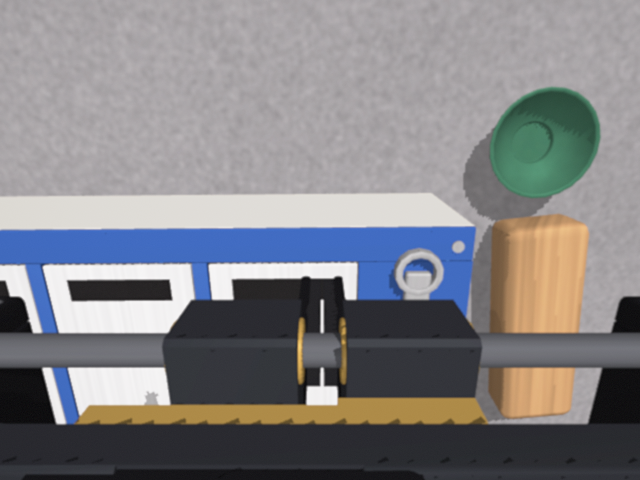

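View pics/s1.png

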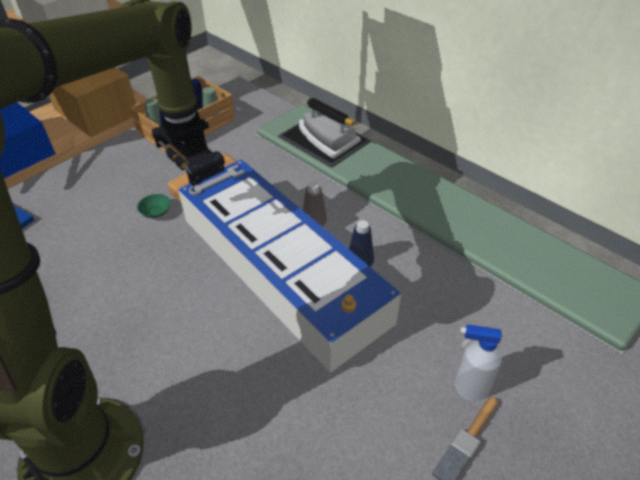

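The wrist view shows strip b whole at (120,290) and strip a partly hidden behind the fingers. This puts strip a at about (0.540, 0.242). I'll move above it and come down.

servo_tool --commands '[-11, -9, 15, 0, 0, 0, -11, -9, 15, 0, 0, 0, -10, -8, 15, 0, 0, 0, 0, 0, 12, 0, 0, 0, 0, 0, 0, 0, 0, 0, 0, 0, 0, 0, 0, 0]'

```text
time_s: 2.5
tool_pos: [0.5352, 0.2508, 0.129]
tool_rot: [-180.0, -0.1, 173.5]
force: [0.8, -0.0, 0.0]
grip_width: 0.0007
```

servo_tool --commands '[-6, -8, 5, 0, 0, 0, 0, 0, 5, 0, 0, 0, 0, 0, 2, 0, 0, 0, 0, 0, 0, 0, 0, 0, 0, 0, 0, 0, 0, 0]'

```text
time_s: 3.0
tool_pos: [0.5408, 0.2418, 0.1177]
tool_rot: [180.0, 0.0, 173.4]
force: [-0.5, -0.0, 0.5]
grip_width: 0.0004
```

```bash
python3 - <<'E'
from h import *
im,d=read_camera("side"); big=cv2.resize(im[140:300,150:350,::-1],None,fx=3.5,fy=3.5,interpolation=cv2.INTER_CUBIC); cv2.imwrite("pics/s2.png",big)
E
```

```text
(no output)
```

View pics/s2.png

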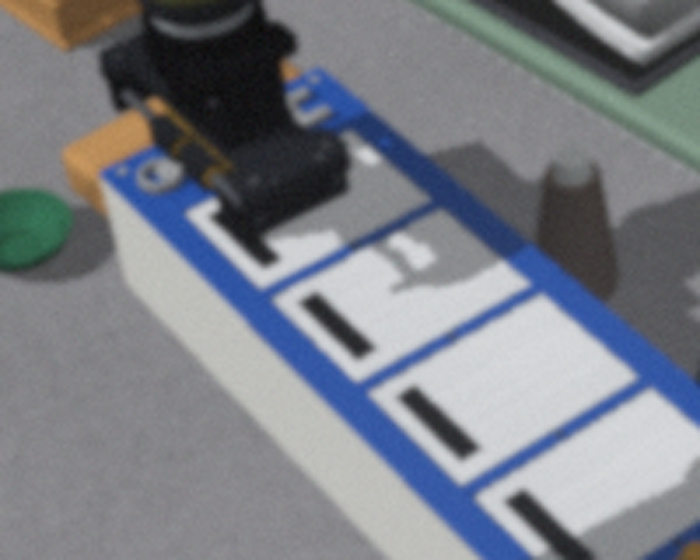

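servo_tool --commands '[0, 0, 2, 0, 0, 0, 0, 0, 2, 0, 0, 0, 0, 0, 2, 0, 0, 0, 0, 0, 0, 0, 0, 0]'

```text
time_s: 3.45
tool_pos: [0.5406, 0.2414, 0.1111]
tool_rot: [-180.0, -0.0, 173.4]
force: [-0.6, 0.3, -0.4]
grip_width: 0.0004
```

The crop shows the fingertips over strip a, at about (245,235). Now I'll press in small steps.

servo_tool --commands '[0, 0, 1, 0, 0, 0, 0, 0, 1, 0, 0, 0, 0, 0, 0, 0, 0, 0]'

```text
time_s: 3.75
tool_pos: [0.5409, 0.2416, 0.1099]
tool_rot: [180.0, 0.0, 173.4]
force: [-0.2, 0.0, 2.2]
grip_width: 0.0005
```

servo_tool --commands '[0, 0, 0.7, 0, 0, 0, 0, 0, 0, 0, 0, 0]'

```text
time_s: 3.95
tool_pos: [0.5409, 0.2416, 0.1092]
tool_rot: [180.0, 0.0, 173.4]
force: [-2.2, -0.5, 3.5]
grip_width: -0.0
```

servo_tool --commands '[0, 0, 0.7, 0, 0, 0, 0, 0, 0.5, 0, 0, 0, 0, 0, 0, 0, 0, 0]'

```text
time_s: 4.25
tool_pos: [0.5409, 0.2416, 0.1088]
tool_rot: [180.0, 0.0, 173.4]
force: [-3.2, -1.1, 8.2]
grip_width: 0.0002
```

Hatch a met 8 N within about 2 mm, so it's latched. Next is b.

servo_tool --commands '[0, 0, -10, 0, 0, 0, 0, 0, -5, 0, 0, 0, 0, -28, 0, 0, 0, 0, 0, -28, 0, 0, 0, 0, 0, -28, 0, 0, 0, 0, 0, -28, 0, 0, 0, 0, 0, 0, 10, 0, 0, 0, 0, 0, 3, 0, 0, 0, 0, 0, 0, 0, 0, 0, 0, 0, 0, 0, 0, 0]'

```text
time_s: 5.25
tool_pos: [0.5279, 0.1319, 0.1095]
tool_rot: [180.0, -0.0, 173.5]
force: [-0.8, 0.3, -0.2]
grip_width: 0.0005
```

servo_tool --commands '[0, 0, 1, 0, 0, 0, 0, 0, 0.7, 0, 0, 0, 0, 0, 0, 0, 0, 0]'

```text
time_s: 5.55
tool_pos: [0.5281, 0.132, 0.1089]
tool_rot: [179.9, 0.0, 173.5]
force: [-2.1, 0.6, 5.4]
grip_width: 0.0002
```

servo_tool --commands '[0, 0, 0.6, 0, 0, 0, 0, 0, 0, 0, 0, 0]'

```text
time_s: 5.75
tool_pos: [0.5281, 0.132, 0.1088]
tool_rot: [179.9, 0.0, 173.5]
force: [-3.8, 0.5, 6.4]
grip_width: 0.0005
```

servo_tool --commands '[0, 0, 0.5, 0, 0, 0, 0, 0, 0, 0, 0, 0]'

```text
time_s: 5.95
tool_pos: [0.5281, 0.132, 0.1087]
tool_rot: [179.9, 0.0, 173.5]
force: [-3.5, 0.2, 10.1]
grip_width: 0.0006
```

Hatch b met 10 N without giving way, so it's latched too. Next is c.

servo_tool --commands '[0, 0, -10, 0, 0, 0, 0, 0, -5, 0, 0, 0, 0, -28, 0, 0, 0, 0, 0, -28, 0, 0, 0, 0, 0, -28, 0, 0, 0, 0, 0, -28, 0, 0, 0, 0, 0, 0, 10, 0, 0, 0, 0, 0, 2.5, 0, 0, 0, 0, 0, 0, 0, 0, 0, 0, 0, 0, 0, 0, 0]'

```text
time_s: 6.95
tool_pos: [0.5152, 0.0207, 0.1093]
tool_rot: [179.9, -0.0, 173.5]
force: [0.1, 0.9, -0.8]
grip_width: 0.0006
```

servo_tool --commands '[0, 0, 1, 0, 0, 0, 0, 0, 0.7, 0, 0, 0, 0, 0, 0, 0, 0, 0]'

```text
time_s: 7.25
tool_pos: [0.5153, 0.0207, 0.1088]
tool_rot: [179.9, -0.0, 173.5]
force: [-3.9, -0.3, 7.3]
grip_width: 0.0006
```

servo_tool --commands '[0, 0, 0.5, 0, 0, 0, 0, 0, 0, 0, 0, 0]'

```text
time_s: 7.45
tool_pos: [0.5153, 0.0207, 0.1087]
tool_rot: [179.9, -0.0, 173.5]
force: [-4.0, 0.3, 9.5]
grip_width: 0.0002
```

Hatch c is latched. Next is d.

servo_tool --commands '[0, 0, -10, 0, 0, 0, 0, 0, -5, 0, 0, 0, 0, -28, 0, 0, 0, 0, 0, -28, 0, 0, 0, 0, 0, -28, 0, 0, 0, 0, 0, -28, 0, 0, 0, 0, 0, 0, 10, 0, 0, 0, 0, 0, 2.5, 0, 0, 0, 0, 0, 0, 0, 0, 0, 0, 0, 0, 0, 0, 0]'

```text
time_s: 8.45
tool_pos: [0.5025, -0.0906, 0.1095]
tool_rot: [180.0, -0.0, 173.5]
force: [0.2, -0.5, 0.5]
grip_width: 0.0001
```

servo_tool --commands '[0, 0, 1, 0, 0, 0, 0, 0, 0.7, 0, 0, 0, 0, 0, 0, 0, 0, 0]'

```text
time_s: 8.75
tool_pos: [0.5027, -0.0909, 0.1083]
tool_rot: [179.9, 0.0, 173.5]
force: [0.2, 2.5, 3.1]
grip_width: 0.0007
```

servo_tool --commands '[0, 0, 1, 0, 0, 0, 0, 0, 1, 0, 0, 0, 0, 0, 0, 0, 0, 0]'

```text
time_s: 9.05
tool_pos: [0.5027, -0.0919, 0.1061]
tool_rot: [180.0, 0.0, 173.4]
force: [0.1, 1.6, 3.9]
grip_width: 0.0003
```

d gives way under about 4 N, so it's the unlatched one. Before going deep I'll check where the fitting stands relative to the gripper body.

```bash
python3 - <<'E'
from h import *
im=cv2.imread("pics/side0.png"); d=np.load("side0.npy"); W=cloud("side",d)
h=cv2.cvtColor(im,cv2.COLOR_BGR2HSV); m=(h[...,1]>110)&(h[...,0]>8)&(h[...,0]<30); m[:,:330]=0;m[:,370:]=0;m[:285]=0;m[320:]=0
P=W[m]; print(m.sum(),P.min(0),P.max(0),np.median(P,0))
a=np.radians(-6.6);c=np.array([.5725,.0715]); X=np.array([np.cos(a),np.sin(a)]);Y=np.array([-np.sin(a),np.cos(a)])
print("fit box",(np.median(P,0)[:2]-c)@X,(np.median(P,0)[:2]-c)@Y)
t=np.array([.5027,-.0919]);print("tcp box",(t-c)@X,(t-c)@Y)
im,d=read_camera("side"); big=cv2.resize(im[180:340,220:420,::-1],None,fx=3.5,fy=3.5,interpolation=cv2.INTER_CUBIC); cv2.imwrite("pics/s3.png",big)
E
```

```text
162 [ 0.00273533 -0.61974253  0.11466747] [ 0.54112099 -0.16733366  1.0008928 ] [ 0.52445882 -0.1848753   0.12637025]
fit box -0.01825575333526295 -0.26019795327361694
tcp box -0.05055668864837324 -0.17033972300350686
```

View pics/s3.png

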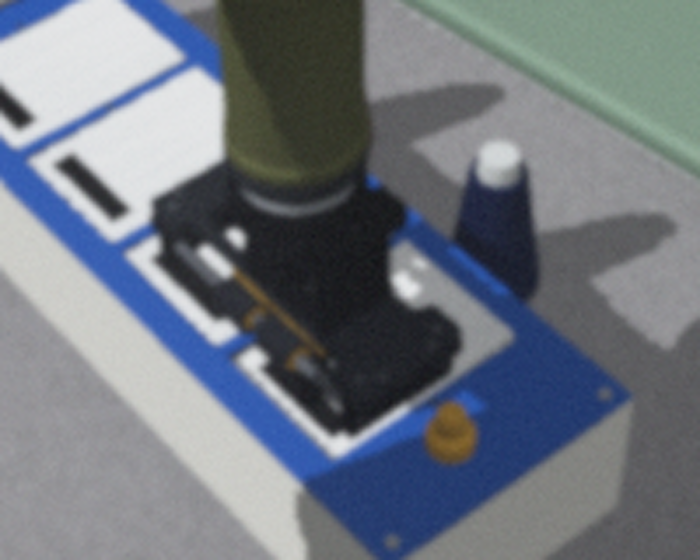

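The fitting is at box (-18, -262) mm and the body end would overlap it in plan. I'll shift 15 mm along the strip away from it, then push down, moving slightly towards the axle as I go.

servo_tool --commands '[0, 0, -6, 0, 0, 0, 0, 15, -2, 0, 0, 0, 0, 0, 6, 0, 0, 0, 0, 0, 3, 0, 0, 0, 0, 0, 2, 0, 0, 0, -0.8, 0, 2, 0, 0, 0, 0, 0, 0, 0, 0, 0]'

```text
time_s: 9.8
tool_pos: [0.5046, -0.0777, 0.1006]
tool_rot: [-180.0, -0.0, 173.4]
force: [-0.2, 2.1, 1.8]
grip_width: 0.0003
```

servo_tool --commands '[-0.8, 0, 2, 0, 0, 0, -0.8, 0, 2, 0, 0, 0, -0.8, 0, 2, 0, 0, 0, 0, 0, 0, 0, 0, 0]'

```text
time_s: 10.2
tool_pos: [0.5065, -0.0779, 0.0942]
tool_rot: [-180.0, -0.1, 173.4]
force: [-1.6, 0.3, 1.3]
grip_width: 0.0005
```

servo_tool --commands '[-0.8, 0, 2, 0, 0, 0, -0.8, 0, 2, 0, 0, 0, -0.8, 0, 2, 0, 0, 0, -0.8, 0, 2, 0, 0, 0, 0, 0, 0, 0, 0, 0]'

```text
time_s: 10.7
tool_pos: [0.5104, -0.0783, 0.0866]
tool_rot: [-180.0, -0.0, 173.4]
force: [-3.4, 0.5, 0.8]
grip_width: -0.0
```

```bash
python3 - <<'E'
from h import *
im,d=read_camera("side"); big=cv2.resize(im[180:340,220:420,::-1],None,fx=3.5,fy=3.5,interpolation=cv2.INTER_CUBIC); cv2.imwrite("pics/s4.png",big)
E
```

```text
(no output)
```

View pics/s4.png

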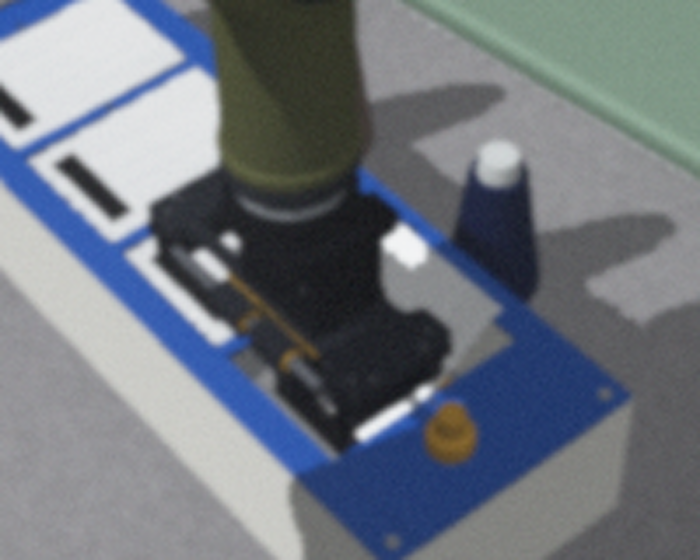

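Hatch d's far edge is rising and the body is clear of the fitting, so I'll carry on.

servo_tool --commands '[-0.8, 0, 2, 0, 0, 0, -0.8, 0, 2, 0, 0, 0, -0.8, 0, 2, 0, 0, 0, 0, 0, 0, 0, 0, 0]'

```text
time_s: 11.15
tool_pos: [0.5139, -0.0786, 0.0812]
tool_rot: [-180.0, 0.1, 173.4]
force: [-0.4, -0.4, 2.3]
grip_width: 0.0006
```

servo_tool --commands '[-0.6, 0, 2, 0, 0, 0, -0.6, 0, 2, 0, 0, 0, 0, 0, 0, 0, 0, 0]'

```text
time_s: 11.45
tool_pos: [0.5147, -0.0784, 0.077]
tool_rot: [180.0, 0.1, 173.4]
force: [-1.7, -0.8, 1.2]
grip_width: 0.0007
```

servo_tool --commands '[-0.5, 0, 1.5, 0, 0, 0, -0.5, 0, 1.5, 0, 0, 0, 0, 0, 0, 0, 0, 0]'

```text
time_s: 11.75
tool_pos: [0.5149, -0.0784, 0.0737]
tool_rot: [180.0, -0.0, 173.4]
force: [-0.1, -0.2, 2.6]
grip_width: 0.0003
```

```bash
cat > tilt.py <<'E'
from h import *
import sys
a=np.radians(-6.6);c=np.array([.5725,.0715]); X=np.array([np.cos(a),np.sin(a)]);Y=np.array([-np.sin(a),np.cos(a)])
for n in ("side","scene"):
    im,d=read_camera(n); W=cloud(n,d); bx=(W[...,:2]-c)@X; by=(W[...,:2]-c)@Y; z=W[...,2]-.1075
    m=(d>0)&(abs(by+.168)<.042)&(bx>.008)&(bx<.075)&(z>.004)&(z<.075)&(im.min(2)>70)
    if m.sum()>20:
        p=np.polyfit(bx[m],z[m],1); print(n,m.sum(),"tilt",np.arctan(p[0]).round(3),np.arctan2(np.median(z[m]-0.001),np.median(bx[m])).round(3),"zmax",np.percentile(z[m],98).round(4))
    cv2.imwrite(f"pics/{n}_{sys.argv[1]}.png",cv2.resize(im[180:340,220:420,::-1],None,fx=3.5,fy=3.5,interpolation=cv2.INTER_CUBIC))
E
python3 tilt.py 5
```

```text
side 402 tilt 0.353 0.98 zmax 0.0575
scene 173 tilt 0.945 0.845 zmax 0.0576
```

View pics/side_5.png

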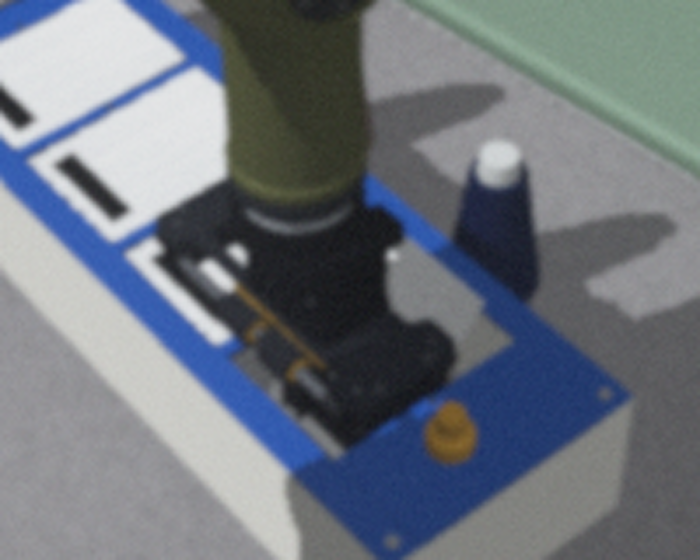

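The tilt is about 0.85–0.9. I'll nudge down in small steps until it meets the stop.

servo_tool --commands '[0, 0, 1, 0, 0, 0, 0, 0, 1, 0, 0, 0, 0, 0, 0, 0, 0, 0]'

```text
time_s: 12.15
tool_pos: [0.5152, -0.0785, 0.0727]
tool_rot: [180.0, 0.0, 173.4]
force: [-2.2, 1.3, 7.6]
grip_width: 0.0002
```

servo_tool --commands '[0, 0, 1, 0, 0, 0, 0, 0, 0, 0, 0, 0]'

```text
time_s: 12.35
tool_pos: [0.5154, -0.0785, 0.0724]
tool_rot: [180.0, 0.0, 173.4]
force: [-4.3, 0.8, 12.1]
grip_width: 0.0003
```

It's at the stop: 12 N with hardly any motion. I'll back off towards the robot and up.

servo_tool --commands '[2, 0, -3, 0, 0, 0, 4, 0, -6, 0, 0, 0, 3, 0, -15, 0, 0, 0, 0, 0, -30, 0, 0, 0, 0, 0, -40, 0, 0, 0, 0, 40, -40, 0, 0, 0, 0, 45, -20, 0, 0, 0, 0, 45, 0, 0, 0, 0, 0, 45, 0, 0, 0, 0, 0, 45, 0, 0, 0, 0]'

```text
time_s: 13.35
tool_pos: [0.5303, 0.138, 0.2205]
tool_rot: [180.0, 0.0, 173.4]
force: [1.4, -0.7, -0.4]
grip_width: 0.0009
```

servo_tool --commands '[0, 45, 0, 0, 0, 0, 0, 45, 0, 0, 0, 0, 0, 45, 0, 0, 0, 0, 0, 45, 0, 0, 0, 0, 0, 0, 0, 0, 0, 0, 0, 0, 0, 0, 0, 0]'

```text
time_s: 13.95
tool_pos: [0.5505, 0.3161, 0.2193]
tool_rot: [-179.9, -0.1, 173.6]
force: [0.5, -1.6, -0.4]
grip_width: 0.0007
```

```bash
python3 tilt.py 6
```

```text
side 799 tilt 0.883 1.0 zmax 0.0576
scene 178 tilt 0.95 0.858 zmax 0.0576
```

View pics/side_6.png

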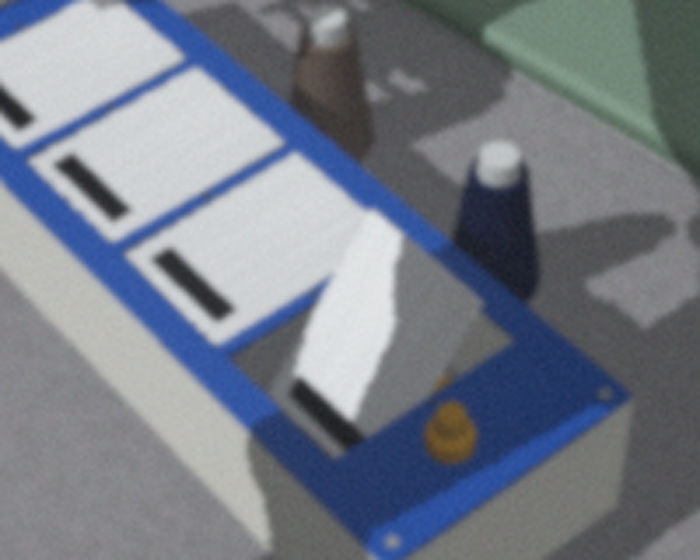

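View pics/scene_6.png

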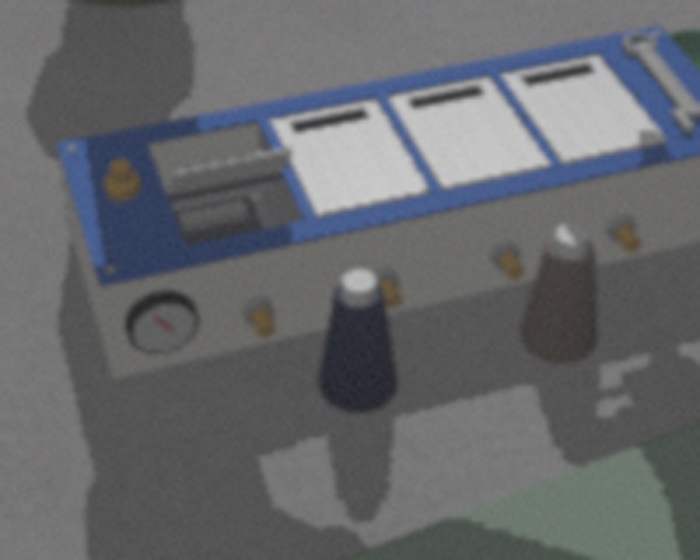

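Hatch d stands wide open with a, b and c flush, and the fitting and wrench haven't moved. Handing in.

```bash
python3 -c "
from h import *
print(env.sign_off())"
```

```text
the job is handed in; nothing more can be done
None
```

Hatch d, at the robot's right end, was the unlatched one. I pushed it down to its stop, left it standing open and handed the job in.

- **Finding it:** I pressed the strips in order with closed fingertips. Hatches a, b and c each held after about 2 mm at 8–10 N, so they were latched. Hatch d gave way under 3–4 N.
- **Opening it:** The push ended at 12 N with almost no further motion, which I took as the stop. I then backed off clear of everything at about 14 s.
- **Last checks:** Both cameras showed hatch d wide open, with its far edge 57–58 mm above axle height, as expected at the 0.92 rad stop. By eye, hatches a, b and c were flush and the wrench, fitting and cones looked unmoved. I did not recheck the sprayer, clapper, brush or pin dish in the last pictures.
- **Disagreement:** The tilt angles I fitted from depth ranged from 0.86 to 1.0 rad. They are rough, so I relied on the edge height and the contact at the stop instead.

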